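# Tip the setting plate out of its holder and set it under the dial gauge

### The job

The steel setting plate lies flush in its wooden holder. Press its plain end down into the well until the end with the hole tips up and stays up, then take the plate by that raised end and slide it, plain end first, under the plunger of the dial comparator. Leave it lying flat on the anvil with the plunger resting on the plain half of the plate, well in from its edges, and neither drop the plate, push the comparator about nor disturb the things around.

Things in the scene. Friction and masses are not known exactly. Their poses are not given: they have to be found in the camera images.
- plate_center (a point): Centre of the setting plate: loose bright steel, 100 mm long (x), 40 wide (y), 5 thick (z, up), about 0.15 kg, with one 12 mm hole 34 mm from the centre towards -x; +x points to the plain end. It starts level in the holder's pocket, upper face 0.5 mm below the holder's top, sides about 1.5 mm from the pocket walls, so it cannot be gripped.
- plate_hole_end (a point): Middle of the plate's end face at the hole end (half-way up its thickness), 50 mm from the centre; this end rises when the plate is tipped.
- plate_plain_end (a point): Middle of the plate's other, plain end face, 50 mm from the centre; this end goes down when the plate is tipped.
- holder_top (a point): Centre of the top of the fixed wooden holder, a block 126 mm long (x, towards the plate's plain end), 67 wide (y), 40 high. Its pocket is 102 x 43 mm, lined with smooth black plastic; the floor is level, 5.5 mm below the top, from the hole end to the ridge. The end wall at the plain end has a thumb gap 24 mm wide, down to 24 mm below the top.
- holder_ridge (a point): Ridge of the pocket floor, 3 mm past the holder's middle (same axes); from here the floor slopes down at 28 degrees to 31 mm below the top at the end wall. Pressed near its plain end right down onto the slope and let go, the plate slides 5 mm down and stays tipped at 28 degrees, hole end 38 mm from the holder's middle, lower face there 17 mm above the top.
- anvil_top (a point): Centre of the anvil's top on the fixed dial comparator, under the plunger, 48 mm above the bench; x points to the back, where the column stands. The anvil is a steel table 70 mm (x) by 60 (y), 12 thick, on a pedestal up to 54 mm wide; the base (top 22 mm above the bench, 96 wide) reaches from 37 mm in front of the plunger's axis to 113 behind.
- dial_center (a point): Centre of the white dial face, which looks to the comparator's front (its -x), 102 mm above the anvil and 13 mm forward of the plunger's axis; the dial is 58 mm across. The arm that carries it has its underside 49 mm above the anvil and reaches 10 mm forward of the axis.
- plunger_tip (a point): Lowest point of the plunger's round 12 mm contact; at rest it hangs 3.2 mm above the anvil.
- gauge_plunger (a joint): Height in m that the plunger is pushed up from rest (0, its lower stop, to 0.010); a spring presses it down with about 1.3 N. With the plate flat on the anvil beneath it, it reads 0.0018. The polished round contact rides up over the plate's edge when the plate is slid in level, at most about 2 mm clear of the anvil.
- phone: Bystander: black phone, 146 x 73 x 9 mm, at the left front of the bench; leave alone.
- mug: Bystander: white mug, 98 mm high, at the left back; leave alone.
- spanner_13: Bystander: the shorter of two combination spanners at the right, 170 mm long; leave alone.

How it is judged:
On the way:
1. the plate is tipped in the holder: its hole end raised, its plain end down in the well (z of plate_hole_end in the frame of holder_top above 0.01 m and z of plate_plain_end in the frame of holder_top below -0.015 m and horizontal distance between plate_center and holder_top below 0.02 m), for 0.2 s.
At the end, for the whole second after the job is handed in: The plate lies at rest and flat (within 0.05 rad) on the anvil (its centre 1 to 4 mm above the anvil's top), released, and the plunger rests on it, lifted 1.0 to 2.8 mm, touching the plain half 3 to 45 mm from the plate's centre towards the plain end and within 15 mm of its centre line (x of plunger_tip in the frame of plate_center between 0.003 and 0.045 m and y of plunger_tip in the frame of plate_center between -0.015 and 0.015 m and z of plate_center in the frame of anvil_top between 0.001 and 0.004 m and angle between plate_center's own z axis and vertical below 0.05 rad and value of joint gauge_plunger between 0.001 and 0.0028 m and linear speed of setting_plate below 0.02 m/s).
It fails at once if the plate is dropped on the bench (height (world z) of plate_center below 0.02 m).
It fails at once if the robot pushes on the comparator with more than 15 N (contact force between any of the arm, the fingers and comparator above 15 N).
It fails at once if the phone, mug or spanner is moved more than 30 mm (distance of any of phone, mug, spanner_13 from where it was at the start of the episode above 0.03 m).
It also fails if it takes over 53 s, if anything falls off the work surface, if the arm or the gripper's body presses on something with over 40 N, if the wrist force passes 120 N, or if a joint passes its speed limit or range.

### The arm

A 6-joint arm with a two-finger parallel gripper is mounted at the origin on a cart in front of the work surface, level with it; the furniture and walls round the work are solid. World frame = base frame: x ahead of the robot, y to its left, z up, the work surface at z = 0. Lengths are in m, angles in rad, forces in N, time in s.
With the tool pointing down it reaches from about 0.275 to 0.75 m from the base axis. Payload 10.2 kg.
Tool frame: the origin (TCP) lies midway between the tips of the shut fingers; the grasp point (between the pads) lies 19 mm behind it; z points along the fingers, y is the line along which they close (so a half turn about z gives the same grasp; the last joint's range is limited). The gripper opens to 85 mm and grips with 20 to 120 N. Pads are 22 mm wide; open, the fingers measure 114 mm over their backs; the gripper's body (76 mm by 85 mm) begins 54 mm behind the grasp point. The pads swing forward as they close: fully open they stand 13 mm farther back than shut.
Start: joints at [-1.476, 0.313, 1.498, -0, 1.331, -0.223], TCP at [0.164, -0.499, 0.231] pointing down, gripper open.
Joint ranges: [-2.94, 2.94], [-0.97, 2.17], [0.19, 2.56], [-1.23, 4.37], [0.02, 3.11], [-2.88, 2.88]. Speed limits (rad/s): [2.39, 2.39, 3.01, 3.14, 3.14, 3.14].

### API

Orientations are given as a unit quaternion [x, y, z, w].
In Python, from station import ctrl, capture, camera_params, workorder, models gives the robot as it stands.
- The arm moves only by the tool play_rows, never from a script. Its argument "series" is a list that holds one entry, the list of rows, each a list of 4 numbers: the shift along the tool's x, y, z in mm, then the turn about the tool's z in degrees. A call has 1 to 20 rows; each row is the pose to reach, as a shift and turn from the pose commanded when the call began, along the tool's axes at that moment; what a row does not reach only later rows make up. A row lasts 1/8 s, in which the tool goes at most 62.5 mm and 10.7 degrees, less where a joint would pass 70% of its speed; a pose out of reach is approached as far as the arm can. A call with a gripper value outside its range is refused whole. "fingers" is the closure in counts, from 0 (fully open) to 255 (shut), set as the call begins (left out, the last holds). The fingers move at their own pace and stop on an object; "newtons" is the grip in N (left out, the last holds). Time passes only in rows, so rows that repeat a pose let the fingers close. It gives the time, the measured TCP pose, the force, the opening and the grip force at its end, in the units of the state.
- ctrl.state(): the state, without advancing time (a new reading comes with each control period).
- capture(name): name is "scene" or "top"; returns the picture (400x640x3 uint8, red, green, blue); there is no depth.
- camera_params(name): a dict with "K" (3x3 intrinsics, pixels), "D" ([k1, k2, p1, p2, k3] as OpenCV has them; the pictures are not rectified), "R" (3x3) and "t" (3): a world point X has camera coordinates R X + t. Camera axes: x right, y down, z forward; pixel columns grow to the right and rows downward; lengths in m; the calibration is good to about 2 mm. A picture is of the moment at which its call begins. camera_params takes no time and is no camera call.
- workorder.hand_in(): hands the job in; it is judged then, once.
Trained networks look in the newest picture that a camera, given by its name, has taken for a name from the list of things; names that differ only in an ending like _2 or _b are one class to them, and where a whole thing is asked for, a point or a joint stands for the part that bears it (a point fixed in the world has none). Each returns a list of dicts, best first, with "confidence" (0 to 1); they miss things now and then, are a little off and sometimes report something else, mostly with a low value. They report only what shows in the picture. A call takes as long as a camera call.
- models.outline_of(camera, query): "region" (400x640 bool, what is visible of it) and "extent" ([left, top, width, height] in pixels, round what is visible of it).
The state is a dict: "time_s": time; "joints": joint angles; "joint_velocities": joint speeds; "effort": joint torques, N m; "eef_pos": TCP position; "ee_rot": TCP orientation; "contact_force": force on the tool from outside, world axes, zero at the start; "wrist_torque": the same for the moment, N m; "gripper_width": finger opening in m; "finger_force": force on a finger pad.
Only numpy, scipy, OpenCV 4.12 (cv2) and the standard library are available. Lean on these libraries where they do the work, as an engineer would, in place of code of your own. Each camera call takes 0.05 s, during which the arm holds its last target. There are 200 camera calls.

## Working session

There is one attempt and no reset: what is moved stays moved. The work goes in short steps, Python scripts to look and compute and a tool call to move; the robot and the scene stay as the last step left them, time stands still between calls to the robot, and variables do not carry over. Pictures are saved under pics/ and viewed, at most 10 in all, crops included, and the job is handed in when it is done.

Besides the shell and the picture viewer there is one more tool, called after ">>>" as name(argument=value, ...) on one line, values as JSON. play_rows: Moves the arm, as the interface text tells. Its arguments: {"type":"object","properties":{"series":{"type":"array","items":{"type":"array","items":{"type":"array","items":{"type":"number"}}}},"fingers":{"type":"number"},"newtons":{"type":"number"}},"required":["series"]}

```bash
mkdir -p pics; ls; python3 - <<'E'
from station import ctrl, capture, camera_params, models
import cv2,numpy as np
s=ctrl.state();print(s['time_s'],s['eef_pos'],s['ee_rot'],s['gripper_width'])
for n in('scene','top'):
    im=capture(n);cv2.imwrite(f'pics/{n}0.png',im[:,:,::-1])
    p=camera_params(n);R=np.array(p['R']);print(n,p['K'],p['D'],R.tolist(),p['t'],-R.T@np.array(p['t']))
    for q in('plate_center','holder_top','anvil_top','dial_center','phone','spanner_13','mug'):
        try:
            for d in models.outline_of(n,q)[:2]:print(n,q,round(d['confidence'],2),d['extent'])
        except Exception as e:print(q,e)
E
```

```text
pics
0.0 [ 0.16399907 -0.4984675   0.2307492 ] [ 9.87407049e-01  1.58199064e-01  4.49678850e-05 -6.11969779e-04] 0.08562666341741045
scene [[432.67429738   0.         320.03545952]
 [  0.         432.67429738 208.16588892]
 [  0.           0.           1.        ]] [0.02754736 0.         0.         0.         0.        ] [[-0.7994061708324828, -0.6007907314856921, 0.0005205726025878469], [-0.5168663351268693, 0.687294981284661, -0.5103673190099814], [0.30626616797724543, -0.40825985066107656, -0.8599563527823545]] [0.44437288 0.2886887  1.28525061] [0.11081912 0.59327704 1.25236537]
scene plate_center 0.79 [341.2, 162.1, 27.8, 18.3]
scene holder_top 0.59 [335.7, 159.7, 38.5, 31.6]
scene anvil_top 0.9 [253.7, 190.2, 54.7, 67.7]
scene dial_center 0.57 [254.5, 187.9, 54.7, 66.3]
scene phone 0.89 [285.3, 290.1, 53.4, 31.5]
scene spanner_13 0.5 [351.0, 131.2, 31.5, 31.2]
scene mug 0.66 [178.4, 245.9, 42.5, 43.6]
top [[364.7520804    0.         318.81515247]
 [  0.         364.7520804  201.17696775]
 [  0.           0.           1.        ]] [-0.05576503  0.          0.          0.          0.        ] [[-0.01448566665364796, -0.9997336360869572, 0.017967257385311207], [-0.9979252085350845, 0.013327416003440182, -0.06298934951941267], [0.06273311431617981, -0.018842421792908574, -0.997852453777196]] [0.03600458 0.53888134 1.23882631] [0.46056939 0.05215558 1.26946276]
top plate_center 0.65 [375.6, 185.4, 10.9, 30.9]
top holder_top 0.69 [364.5, 181.8, 26.2, 41.6]
top anvil_top 0.97 [272.8, 159.6, 26.3, 44.2]
top dial_center 0.59 [271.9, 156.9, 28.2, 47.9]
top phone 0.65 [231.2, 231.5, 38.1, 40.6]
top spanner_13 0.43 [412.9, 165.4, 14.8, 41.1]
top mug 0.78 [188.3, 142.7, 35.9, 28.0]
top mug 0.58 [270.1, 158.1, 30.0, 47.4]
```

```bash
python3 - <<'E'
import cv2,numpy as np
t=cv2.imread('pics/top0.png')[130:290,180:440];s=cv2.imread('pics/scene0.png')[120:330,170:430]
cv2.imwrite('pics/t1.png',cv2.resize(t,None,fx=3,fy=3,interpolation=2));cv2.imwrite('pics/s1.png',cv2.resize(s,None,fx=2.8,fy=2.8,interpolation=2))
E
```

```text
(no output)
```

View pics/t1.png

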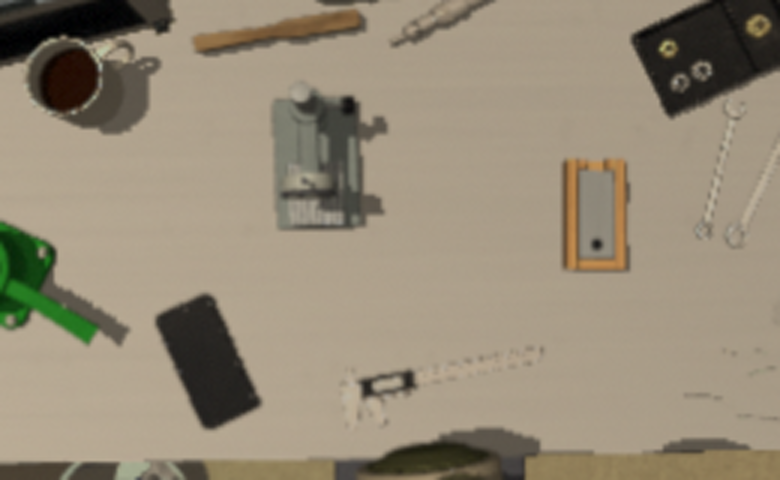

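View pics/s1.png

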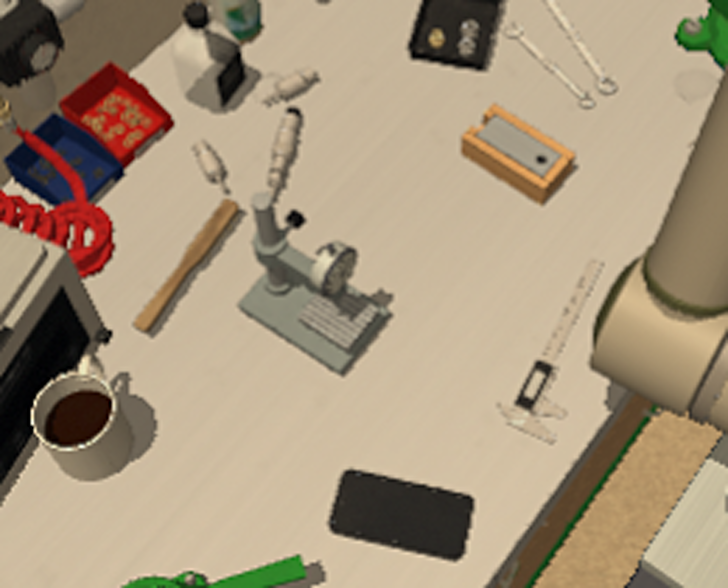

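```bash
cat > h.py <<'E'
import numpy as np,cv2
from station import camera_params
from scipy.optimize import minimize
P={n:camera_params(n) for n in('scene','top')}
def proj(n,X):
    p=P[n];return cv2.projectPoints(np.float64(X).reshape(-1,3),cv2.Rodrigues(np.array(p['R']))[0],np.array(p['t'],float),np.array(p['K']),np.array(p['D']))[0][:,0]
def ray(n,uv,z):
    p=P[n];R=np.array(p['R']);c=-R.T@np.array(p['t'])
    q=cv2.undistortPoints(np.float64(uv).reshape(-1,1,2),np.array(p['K']),np.array(p['D']))[:,0]
    d=np.c_[q,np.ones(len(q))]@R;return c+d*((z-c[2])/d[:,2])[:,None]
def fr(x,y,a,L):
    L=np.float64(L);c,s=np.cos(a),np.sin(a);return np.c_[x+c*L[:,0]-s*L[:,1],y+s*L[:,0]+c*L[:,1],L[:,2]]
def box(x0,x1,y0,y1,z0,z1):return [(x,y,z) for x in(x0,x1) for y in(y0,y1) for z in(z0,z1)]
E
cat > m.py <<'E'
from h import *
im={n:cv2.imread(f'pics/{n}0.png') for n in P}
roi={'scene':(335,155,375,195),'top':(360,178,395,225)};S=8
M={}
for n,(a,b,c,d) in roi.items():
    u=cv2.resize(im[n][b:d,a:c],None,fx=S,fy=S,interpolation=cv2.INTER_CUBIC)
    hsv=cv2.cvtColor(u,cv2.COLOR_BGR2HSV);m=((hsv[...,1]>105)).astype(np.uint8)
    k=max(cv2.findContours(m,0,2)[0],key=cv2.contourArea);h=cv2.convexHull(k);m=cv2.fillConvexPoly(np.zeros_like(m),h,1);M[n]=m
def sil(n,x,y,a):
    A,B=roi[n][:2];p=(proj(n,fr(x,y,a,box(-.063,.063,-.0335,.0335,0,.04)))-[A,B]+.5)*S-.5
    return cv2.fillConvexPoly(np.zeros_like(M[n]),cv2.convexHull(np.round(p*16).astype(np.int32)),1,shift=4)
def cost(v,ns=('scene','top')):
    return sum(1-(sil(n,*v)&M[n]).sum()/(sil(n,*v)|M[n]).sum() for n in ns)
x0=ray('top',[(378,202)],.04)[0]
for ns in(('top',),('scene',),('scene','top')):
    r=minimize(cost,[x0[0],x0[1],0.0],args=(ns,),method='Nelder-Mead',options=dict(initial_simplex=[[x0[0]+i,x0[1]+j,k] for i,j,k in((0,0,-.05),(.01,0,0),(0,.01,.03),(-.01,-.01,.05))]))
    print(ns,r.x.round(4),round(r.fun,3))
x=r.x
t=cv2.resize(im['top'][150:215,262:310],None,fx=8,fy=8,interpolation=2)
s=cv2.resize(im['scene'][180:262,248:316],None,fx=6,fy=6,interpolation=2)
W=np.zeros((520,800,3),np.uint8);W[:520,:384]=t[:520];W[:492,390:798]=s;cv2.imwrite('pics/c1.png',W)
# plate: bright grey region in the top view
a,b,c,d=roi['top'];u=cv2.resize(im['top'][b:d,a:c],None,fx=S,fy=S,interpolation=2)
hsv=cv2.cvtColor(u,cv2.COLOR_BGR2HSV);g=((hsv[...,1]<60)&(hsv[...,2]>80)).astype(np.uint8)
o=cv2.erode(M['top'],np.ones((25,25)));g&=o;k=max(cv2.findContours(g,0,2)[0],key=cv2.contourArea);r=cv2.minAreaRect(k)
bx=(cv2.boxPoints(r)+.5)/S-.5+[a,b];q=ray('top',bx,.0395);print(q.round(4).tolist(),q.mean(0).round(4),x)
E
python3 m.py
```

```text
('top',) [ 0.5362 -0.1739 -0.0273] 0.049
('scene',) [ 0.5374 -0.1723 -0.032 ] 0.045
('scene', 'top') [ 0.5367 -0.1739 -0.0199] 0.098
[[0.5861, -0.1555, 0.0395], [0.5856, -0.194, 0.0395], [0.4874, -0.1915, 0.0395], [0.4879, -0.1532, 0.0395]] [ 0.5368 -0.1735  0.0395] [ 0.53672245 -0.17386908 -0.01992043]
```

View pics/c1.png

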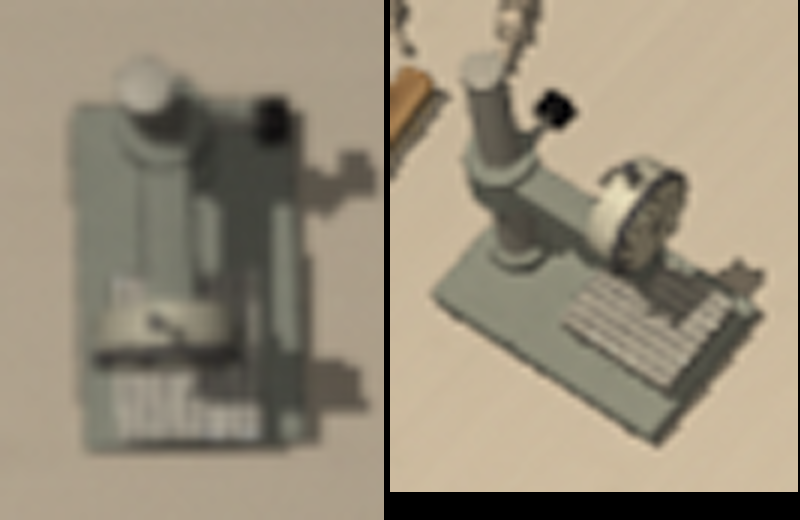

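```bash
cat > c.py <<'E'
from h import *
from scipy.optimize import least_squares
f=.113;b=-.037
T=[((72,106),(.113,.048,.022)),((86,450),(-.037,.048,.022)),((316,438),(-.037,-.048,.022)),((115,432),(-.035,.03,.048)),((262,438),(-.035,-.03,.048))]
Sc=[((655,433),(-.037,.048,.022)),((436,290),(.113,.048,.022)),((762,312),(-.037,-.048,.022)),((668,387),(-.035,.03,.048)),((732,296),(-.035,-.03,.048)),((565,322),(.035,.03,.048))]
def res(v):
    o=[]
    for n,C,(sx,sy,ox,oy,k) in(('top',T,(0,0,262,150,8)),('scene',Sc,(390,0,248,180,6))):
        px=[((u-sx+.5)/k-.5+ox,(w-sy+.5)/k-.5+oy) for (u,w),_ in C]
        o.append(proj(n,fr(*v,[X for _,X in C]))-px)
    return np.vstack(o)
r=least_squares(lambda v:res(v).ravel(),[.58,.14,.04],loss='soft_l1',f_scale=.5,x_scale=[.01,.01,.05])
print(r.x.round(4));print(res(r.x).round(1).tolist())
E
python3 c.py
```

```text
[0.5629 0.1424 0.033 ]
[[-0.3, -0.2], [-0.4, 0.3], [-1.1, 0.5], [0.5, 1.3], [0.0, -0.3], [-0.1, 0.2], [-0.9, -0.4], [0.1, -2.0], [0.3, -0.4], [1.0, 0.7], [-0.5, -1.2]]
```

>>> play_rows(series=[[[40, -15, 10, 2], [80, -30, 25, 4], [120, -44, 35, 6], [160, -58, 45, 8], [200, -73, 55, 9], [240, -87, 70, 10], [280, -102, 80, 12], [320, -117, 90, 14], [360, -131, 100, 15], [400, -146, 110, 17], [440, -160, 120, 19], [470, -171, 128, 19.7], [485, -177, 130, 19.7], [491, -179, 130, 19.7], [491, -179, 130, 19.7], [491, -179, 130, 19.7]]], fingers=255, newtons=40)

```text
time_s: 2.8
eef_pos: [0.5741, -0.176, 0.1016]
ee_rot: [1.0, -0.013, 0.0, 0.0]
contact_force: [0.4, 0.1, -0.2]
gripper_width: 0.0002
finger_force: 0.0
```

```bash
cat > st.py <<'E'
from station import ctrl
import numpy as np
s=ctrl.state();q=s['ee_rot']
print(s['time_s'],np.round(s['eef_pos'],4),'yaw',np.degrees(2*np.arctan2(q[1],q[0])).round(2),np.round(q,4),np.round(s['contact_force'],1),round(s['gripper_width'],4),np.round(s['finger_force'],1))
E
python3 st.py; python3 - <<'E'
from station import capture
import cv2,numpy as np
a=capture('top')[165:235,340:420];b=capture('scene')[110:200,325:405]
W=np.zeros((440,800,3),np.uint8);W[:350,:400]=cv2.resize(a,None,fx=5,fy=5,interpolation=2);W[:440,404:796]=cv2.resize(b,None,fx=4.9,fy=4.9,interpolation=2)[:440]
cv2.imwrite('pics/p1.png',W[:,:,::-1])
E
```

```text
2.8 [ 0.5741 -0.176   0.1016] yaw -1.55 [ 9.999e-01 -1.350e-02  1.000e-04  1.000e-04] [ 0.4  0.1 -0.2] 0.0002 0.0
```

View pics/p1.png

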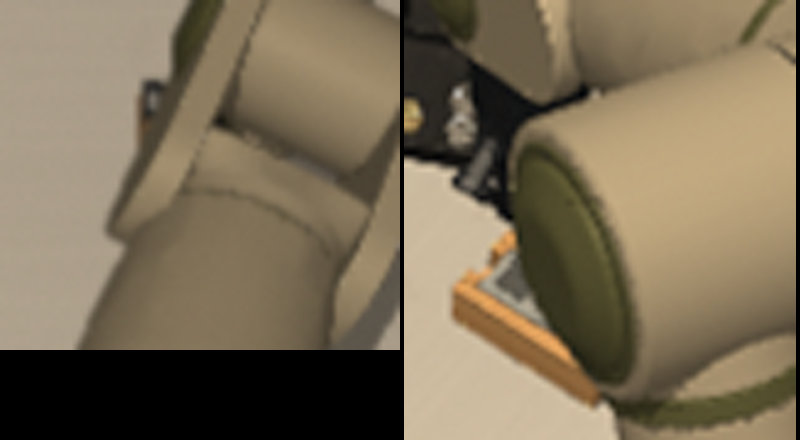

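>>> play_rows(series=[[[0, 0, 20, 0], [0, 0, 40, 0], [0, 0, 54, 0], [0, 0, 58, 0], [0, 0, 60, 0], [0, 0, 62, 0], [0, 0, 63.5, 0], [0, 0, 65, 0], [0, 0, 66.5, 0], [0, 0, 68, 0], [0, 0, 69.5, 0], [0, 0, 71, 0], [0, 0, 71, 0], [0, 0, 71, 0]]])

```text
time_s: 4.65
eef_pos: [0.5745, -0.1753, 0.0303]
ee_rot: [1.0, -0.013, 0.0, 0.0]
contact_force: [-1.1, 0.1, 0.1]
gripper_width: 0.0
finger_force: 0.1
```

>>> play_rows(series=[[[0, 0, 1, 0], [0, 0, 2, 0], [0, 0, 3, 0], [0, 0, 4, 0], [0, 0, 4, 0]]])

```text
time_s: 5.28
eef_pos: [0.5745, -0.1752, 0.0262]
ee_rot: [1.0, -0.013, -0.0, -0.0]
contact_force: [0.5, 0.5, -0.0]
gripper_width: 0.0002
finger_force: 0.0
```

>>> play_rows(series=[[[0, 0, 1, 0], [0, 0, 2, 0], [0, 0, 3, 0], [0, 0, 3.5, 0], [0, 0, 3.5, 0]]])

```text
time_s: 5.9
eef_pos: [0.5756, -0.1756, 0.0249]
ee_rot: [1.0, -0.013, 0.001, 0.001]
contact_force: [-2.3, 1.3, 15.4]
gripper_width: -0.0002
finger_force: 6.0
```

>>> play_rows(series=[[[0, 0, -10, 0], [0, 0, -30, 0], [0, 0, -60, 0], [0, 0, -100, 0], [-20, 40, -120, 0], [-40, 90, -120, 0], [-60, 140, -120, 0], [-70, 180, -120, 0], [-70, 200, -120, 0], [-70, 200, -120, 0]]], fingers=0)

```text
time_s: 7.15
eef_pos: [0.4988, -0.3742, 0.1426]
ee_rot: [1.0, -0.014, -0.0, -0.0]
contact_force: [-0.2, 0.0, -0.2]
gripper_width: 0.0857
finger_force: 0.0
```

```bash
python3 st.py; python3 - <<'E'
from station import capture
import cv2,numpy as np
A=capture('top');B=capture('scene')
cv2.imwrite('pics/top2.png',A[:,:,::-1]);cv2.imwrite('pics/scene2.png',B[:,:,::-1])
a=A[165:235,340:420];b=B[140:210,325:405]
W=np.zeros((350,800,3),np.uint8);W[:350,:400]=cv2.resize(a,None,fx=5,fy=5,interpolation=2);W[:,400:]=cv2.resize(b,None,fx=5,fy=5,interpolation=2)
cv2.imwrite('pics/p2.png',W[:,:,::-1])
E
```

```text
7.15 [ 0.4988 -0.3742  0.1426] yaw -1.59 [ 9.999e-01 -1.390e-02 -1.000e-04 -1.000e-04] [-0.2  0.  -0.2] 0.0857 0.0
```

View pics/p2.png

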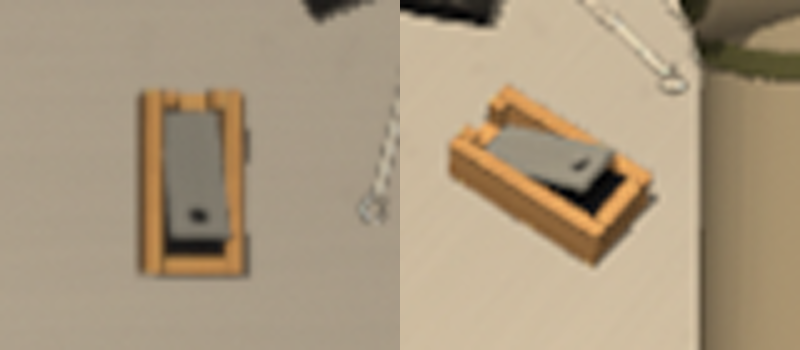

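```bash
python3 - <<'E'
from h import *
f=lambda u,v:((u+.5)/5-.5+340,(v+.5)/5-.5+165)
print(ray('top',[f(169,239),f(228,239)],.0605).round(4)); print(ray('top',[f(198,215)],.055).round(4)); print(ray('top',[f(164,112),f(212,112)],.0155).round(4))
print('expected hole end',fr(.5367,-.1737,-.025,[(-.038,0,0),(-.029,0,0)]))
E
```

```text
[[ 0.4967 -0.1518  0.0605]
 [ 0.4961 -0.1914  0.0605]]
[[ 0.5127 -0.1727  0.055 ]]
[[ 0.5862 -0.1581  0.0155]
 [ 0.5858 -0.1915  0.0155]]
expected hole end [[ 0.49871187 -0.1727501   0.        ]
 [ 0.50770906 -0.17297508  0.        ]]
```

>>> play_rows(series=[[[1, -50, 0, 0], [2, -100, 0, 0], [3, -150, 0, 0], [3.5, -190, 0, 0], [3.5, -202.5, 10, 0], [3.5, -202.5, 40, 0], [3.5, -202.5, 75, 0], [3.5, -202.5, 95, 0], [3.5, -202.5, 101, 0], [3.5, -202.5, 101, 0], [3.5, -202.5, 101, 0]]], fingers=0)

```text
time_s: 8.62
eef_pos: [0.5085, -0.1713, 0.0426]
ee_rot: [1.0, -0.013, 0.001, 0.0]
contact_force: [-0.1, 0.3, 0.5]
gripper_width: 0.0856
finger_force: 0.0
```

```bash
python3 st.py
```

```text
8.625 [ 0.5085 -0.1713  0.0426] yaw -1.49 [ 9.999e-01 -1.300e-02  7.000e-04  4.000e-04] [-0.1  0.3  0.5] 0.0856 0.0
```

Close on the plate's sides.

>>> play_rows(series=[[[0, 0.7, 0, 0], [0, 0.7, 0, 0], [0, 0.7, 0, 0], [0, 0.7, 0, 0], [0, 0.7, 0, 0], [0, 0.7, 0, 0], [0, 0.7, 0, 0], [0, 0.7, 0, 0]]], fingers=255, newtons=40)

```text
time_s: 9.62
eef_pos: [0.5081, -0.1718, 0.042]
ee_rot: [1.0, -0.013, 0.0, 0.0]
contact_force: [-3.1, 0.3, 5.2]
gripper_width: 0.0386
finger_force: 40.0
```

>>> play_rows(series=[[[0, 0, -3, 0], [-0.5, 0, -7, 0], [-1, 0, -12, 0], [-2, 0, -18, 0], [-3, 0, -26, 0], [-5, 0, -36, 0], [-7, 0, -50, 0], [-10, 0, -65, 0], [-12, 0, -75, 0], [-12, 0, -80, 0], [-12, 0, -80, 0]]])

```text
time_s: 11.0
eef_pos: [0.4961, -0.1715, 0.122]
ee_rot: [1.0, -0.013, 0.0, 0.0]
contact_force: [0.3, -0.4, -1.0]
gripper_width: 0.039
finger_force: 40.4
```

```bash
python3 st.py; python3 - <<'E'
from station import capture
import cv2,numpy as np
A=capture('top');B=capture('scene')
a=A[150:220,340:420];b=B[120:190,325:405]
W=np.zeros((350,800,3),np.uint8);W[:350,:400]=cv2.resize(a,None,fx=5,fy=5,interpolation=2);W[:,400:]=cv2.resize(b,None,fx=5,fy=5,interpolation=2)
cv2.imwrite('pics/p3.png',W[:,:,::-1])
E
```

```text
11.0 [ 0.4961 -0.1715  0.122 ] yaw -1.49 [ 9.999e-01 -1.300e-02  1.000e-04  1.000e-04] [ 0.3 -0.4 -1. ] 0.039 40.4
```

View pics/p3.png

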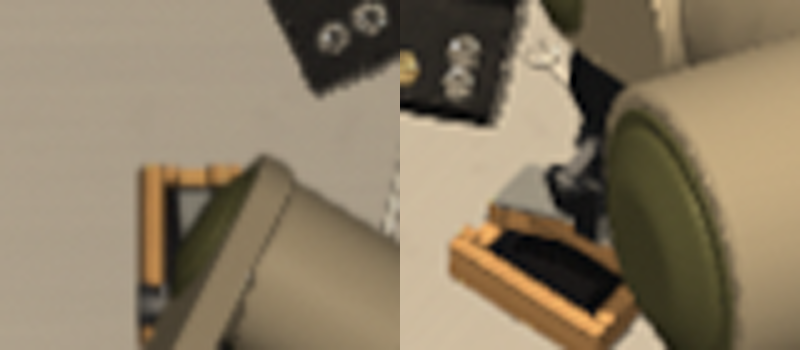

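>>> play_rows(series=[[[-10, -10, 0, 0], [-25, -30, 0, -0.5], [-40, -55, 0, -1], [-55, -85, 0, -1.5], [-61, -115, 2, -2], [-61, -145, 4, -2.5], [-61, -175, 6, -3], [-61, -205, 8, -3.4], [-61, -235, 10, -3.4], [-61, -262, 12, -3.4], [-61, -285, 12, -3.4], [-61, -300, 12, -3.4], [-61, -308, 12, -3.4], [-61, -308.5, 12, -3.4], [-61, -308.5, 12, -3.4], [-61, -308.5, 12, -3.4]]])

```text
time_s: 13.1
eef_pos: [0.4432, 0.1381, 0.1098]
ee_rot: [1.0, 0.016, 0.0, 0.0]
contact_force: [0.5, 1.2, -1.7]
gripper_width: 0.0391
finger_force: 40.4
```

```bash
python3 st.py; python3 - <<'E'
from station import capture
import cv2,numpy as np
A=capture('top');B=capture('scene')
cv2.imwrite('pics/top4.png',A[:,:,::-1]);cv2.imwrite('pics/scene4.png',B[:,:,::-1])
a=A[150:240,250:320];b=B[180:270,250:340]
W=np.zeros((450,800,3),np.uint8);W[:,:350]=cv2.resize(a,None,fx=5,fy=5,interpolation=2);W[:,350:]=cv2.resize(b,None,fx=5,fy=5,interpolation=2)
cv2.imwrite('pics/p4.png',W[:,:,::-1])
E
```

```text
13.1 [0.4432 0.1381 0.1098] yaw 1.87 [0.9999 0.0163 0.     0.    ] [ 0.5  1.2 -1.7] 0.0391 40.4
```

View pics/p4.png

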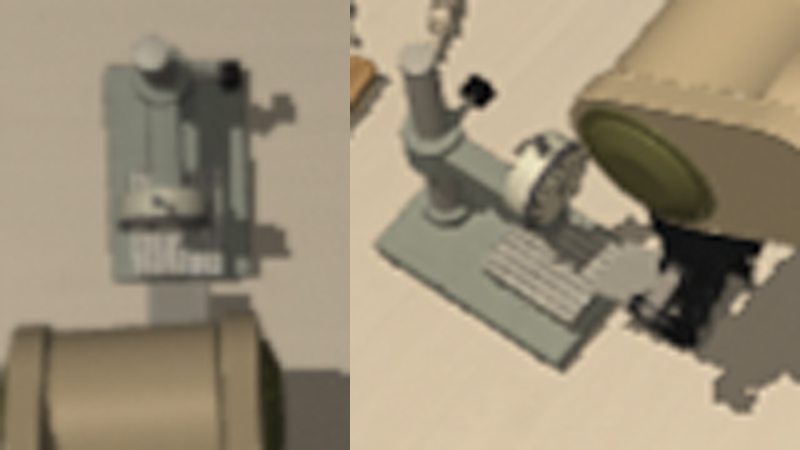

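```bash
python3 - <<'E'
from h import *
f=lambda u,v:((u+.5)/5-.5+250,(v+.5)/5-.5+150)
for z in(.078,.083):print('plain end',ray('top',[f(148,283),f(209,283)],z).round(4))
for z in(.2,.25,.3):print('wrist front',z,ray('top',[f(140,324)],z).round(4))
print('dial front',ray('top',[f(165,228)],.16).round(4),'sc dial centre',proj('scene',fr(.5629,.1424,.033,[(-.013,0,.150),(-.035,.03,.048),(-.035,-.03,.048)])))
g=lambda u,v:((u-350+.5)/5-.5+250,(v+.5)/5-.5+180)
print(g(553,190),g(575,320),g(640,245),'plain corners expected',proj('scene',fr(.5629,.1424,.033,[(-.041,.02,.078),(-.041,-.02,.078)])),'img left corner?',g(582,285))
E
```

```text
plain end [[0.5208 0.1593 0.078 ]
 [0.5202 0.1195 0.078 ]]
plain end [[0.5205 0.1589 0.083 ]
 [0.52   0.1192 0.083 ]]
wrist front 0.2 [[0.4906 0.1532 0.2   ]]
wrist front 0.25 [[0.4892 0.1485 0.25  ]]
wrist front 0.3 [[0.4878 0.1438 0.3   ]]
dial front [[0.55   0.1413 0.16  ]] sc dial centre [[292.55499028 216.87060719]
 [294.20424922 243.66079269]
 [305.64056054 229.56591229]]
(290.2, 217.6) (294.6, 243.6) (307.6, 228.6) plain corners expected [[297.26518273 237.89575819]
 [305.03225064 228.34844897]] img left corner? (296.0, 236.6)
```

>>> play_rows(series=[[[10, 0, 8, 0], [20, 0, 18, 0], [24, 0, 26, 0], [24, 0, 29, 0], [23, 0, 32, 0], [21.5, 0, 36, 0], [19, 0, 41, 0], [17.5, 0, 46, 0], [16, 0, 51, 0], [15, 0, 56, 0], [14.3, 0, 60, 0], [14, 0, 64, 0], [13.8, 0, 67, 0], [13.7, 0, 67, 0]]], newtons=25)

```text
time_s: 14.95
eef_pos: [0.4569, 0.139, 0.0426]
ee_rot: [1.0, 0.017, -0.0, -0.0]
contact_force: [-2.4, -0.1, 2.0]
gripper_width: 0.0388
finger_force: 39.5
```

```bash
python3 st.py; python3 - <<'E'
from station import capture
import cv2,numpy as np
A=capture('top');B=capture('scene')
cv2.imwrite('pics/top5.png',A[:,:,::-1]);cv2.imwrite('pics/scene5.png',B[:,:,::-1])
a=A[180:230,265:310];b=B[200:270,270:340]
W=np.zeros((500,800,3),np.uint8);W[:400,:360]=cv2.resize(a,None,fx=8,fy=8,interpolation=2);W[:440,360:]=cv2.resize(b,None,fx=6.2857,fy=6.2857,interpolation=2)[:440,:440]
cv2.imwrite('pics/p5.png',W[:,:,::-1])
E
```

```text
14.95 [0.4569 0.139  0.0426] yaw 1.91 [ 0.9999  0.0167 -0.     -0.    ] [-2.4 -0.1  2. ] 0.0388 39.5
```

View pics/p5.png

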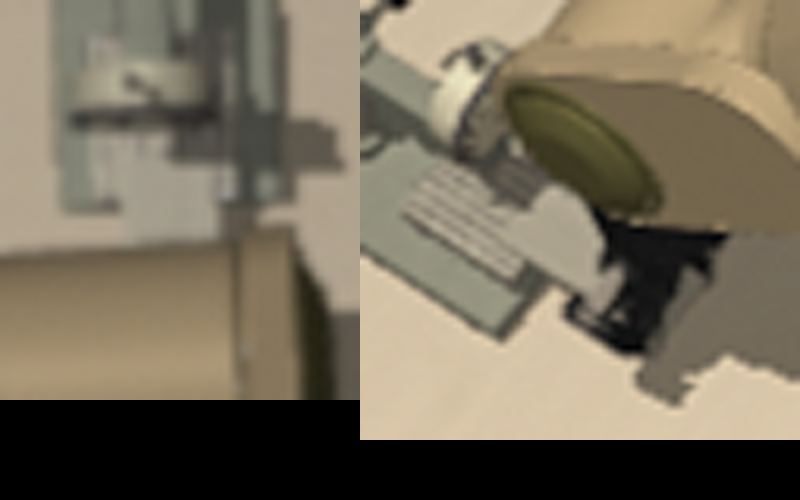

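>>> play_rows(series=[[[0, 0, 1, 0], [0, 0, 2, 0], [0, 0, 2, 0], [0, 0, 2, 0]]], fingers=255, newtons=20)

```text
time_s: 15.55
eef_pos: [0.4568, 0.139, 0.0408]
ee_rot: [1.0, 0.017, 0.0, 0.0]
contact_force: [-3.3, -0.2, 2.2]
gripper_width: 0.0387
finger_force: 39.5
```

```bash
python3 st.py; python3 - <<'E'
from h import *
f=lambda u,v:((u+.5)/8-.5+265,(v+.5)/8-.5+180)
print(ray('top',[f(115,140),f(216,205),f(122,205),f(165,135)],.053).round(4))
E
```

```text
15.55 [0.4568 0.139  0.0408] yaw 1.91 [0.9999 0.0166 0.     0.    ] [-3.3 -0.2  2.2] 0.0387 39.5
[[0.5526 0.1622 0.053 ]
 [0.5249 0.1203 0.053 ]
 [0.5254 0.1595 0.053 ]
 [0.5544 0.1413 0.053 ]]
```

>>> play_rows(series=[[[0, 0, 0.5, 0], [0, 0, 1, 0], [0, 0, 1, 0], [0, 0, 1, 0]]])

```text
time_s: 16.05
eef_pos: [0.4568, 0.139, 0.0398]
ee_rot: [1.0, 0.017, -0.0, -0.0]
contact_force: [-3.2, -0.3, 2.1]
gripper_width: 0.0388
finger_force: 39.4
```

>>> play_rows(series=[[[3, 0, 0, 0], [6, 0, 0, 0], [9, 0, 0, 0], [12, 0, 0, 0], [14, 0, 0, 0], [16, 0, 0, 0], [18, 0, 0, 0], [20, 0, 0, 0], [22, 0, 0, 0], [24, 0, 0, 0], [24, 0, 0, 0]]])

```text
time_s: 17.42
eef_pos: [0.4813, 0.1398, 0.0399]
ee_rot: [1.0, 0.017, 0.0, -0.0]
contact_force: [-2.2, -0.5, 1.9]
gripper_width: 0.0383
finger_force: 39.4
```

>>> play_rows(series=[[[3, 0, 0, 0], [6, 0, 0, 0], [9, 0, 0, 0], [12, 0, 0, 0], [14, 0, 0, 0], [16, 0, 0, 0], [18, 0, 0, 0], [20, 0, 0, 0], [20, 0, 0, 0]]])

```text
time_s: 18.55
eef_pos: [0.5012, 0.1405, 0.0399]
ee_rot: [1.0, 0.017, 0.0, -0.0]
contact_force: [-2.1, 0.1, 1.5]
gripper_width: 0.0391
finger_force: 39.4
```

```bash
python3 st.py; python3 - <<'E'
from station import capture
import cv2,numpy as np
A=capture('top');B=capture('scene')
a=A[180:230,265:310];b=B[195:265,260:330]
W=np.zeros((440,800,3),np.uint8);W[:400,:360]=cv2.resize(a,None,fx=8,fy=8,interpolation=2);W[:440,360:]=cv2.resize(b,None,fx=6.2857,fy=6.2857,interpolation=2)[:440,:440]
cv2.imwrite('pics/p6.png',W[:,:,::-1])
E
```

```text
18.55 [0.5012 0.1405 0.0399] yaw 1.91 [ 9.999e-01  1.660e-02  5.000e-04 -0.000e+00] [-2.1  0.1  1.5] 0.0391 39.4
```

View pics/p6.png

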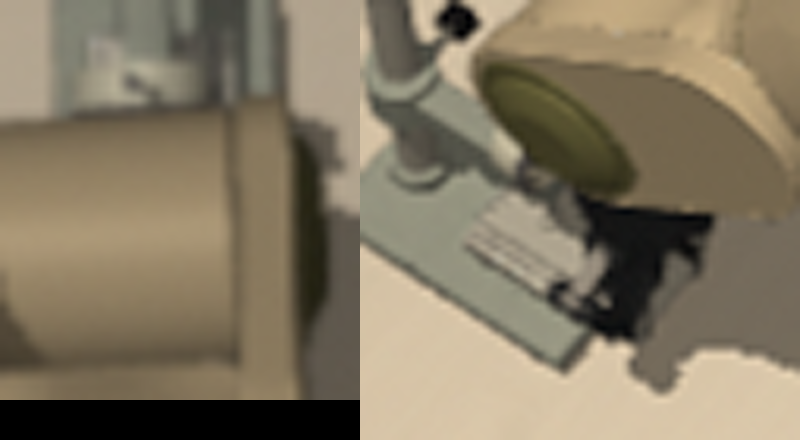

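>>> play_rows(series=[[[0, 0, 0.5, 0], [0, 0, 0.5, 0], [0, 0, 0.5, 0], [0, 0, 0.5, 0], [0, 0, 0.5, 0], [0, 0, 0.5, 0], [-10, 0, 0.5, 0], [-25, 0, 0.5, 0], [-45, 0, 0.5, 0], [-70, 0, 0, 0], [-95, 0, -20, 0], [-110, 40, -60, 0], [-110, 90, -90, 0], [-110, 140, -110, 0], [-110, 180, -110, 0], [-110, 200, -110, 0], [-110, 200, -110, 0]]], fingers=0)

```text
time_s: 20.78
eef_pos: [0.397, -0.0636, 0.1497]
ee_rot: [1.0, 0.016, -0.0, -0.0]
contact_force: [-0.7, -0.1, -0.1]
gripper_width: 0.0855
finger_force: 0.0
```

```bash
python3 st.py; python3 - <<'E'
from station import capture,models
from h import *
A=capture('top');B=capture('scene')
for n in P:
    for d in models.outline_of(n,'plate_center')[:2]:print(n,d['confidence'],d['extent'])
a=A[165:215,265:310];b=B[185:255,255:325]
W=np.zeros((440,800,3),np.uint8);W[:400,:360]=cv2.resize(a,None,fx=8,fy=8,interpolation=2);W[:440,360:]=cv2.resize(b,None,fx=6.2857,fy=6.2857,interpolation=2)[:440,:440]
cv2.imwrite('pics/p7.png',W[:,:,::-1])
for p in (.018,.024,.03):
    print(p,[proj(n,fr(.5629,.1424,.033,[(-p-.05,.02,.053),(-p-.05,-.02,.053),(-p-.034,0,.053)])).round(1).tolist() for n in P])
E
```

```text
20.775 [ 0.397  -0.0636  0.1497] yaw 1.78 [ 9.999e-01  1.560e-02 -1.000e-04 -0.000e+00] [-0.7 -0.1 -0.1] 0.0855 0.0
scene 0.85 [279.4, 227.5, 32.4, 18.7]
scene 0.28 [179.0, 247.5, 36.4, 43.6]
top 0.62 [281.2, 196.6, 13.7, 16.1]
0.018 [[[304.7, 246.1], [312.3, 236.6], [304.3, 238.6]], [[279.7, 214.5], [291.7, 214.0], [285.5, 209.4]]]
0.024 [[[306.3, 247.1], [313.9, 237.6], [305.9, 239.6]], [[279.8, 216.3], [291.8, 215.8], [285.6, 211.2]]]
0.03 [[[307.9, 248.2], [315.5, 238.5], [307.5, 240.6]], [[279.8, 218.1], [291.8, 217.6], [285.6, 213.0]]]
```

View pics/p7.png

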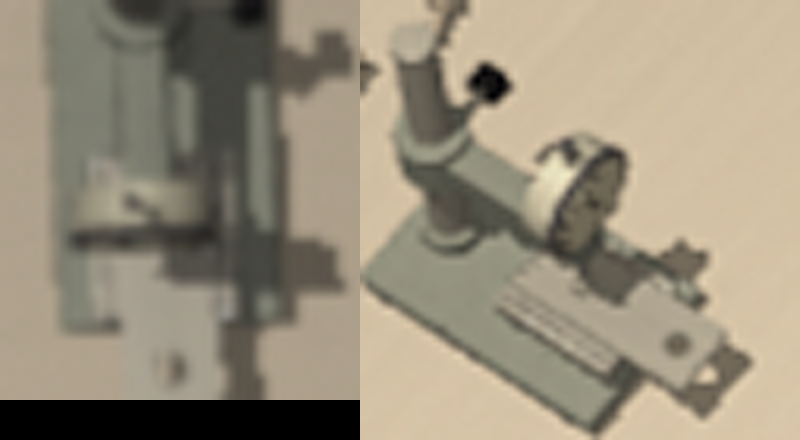

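```bash
python3 -c "
from station import workorder;print(workorder.hand_in())"
```

```text
the job is handed in; nothing more can be done
None
```

The job is handed in at about 21 s of the 53 s allowed: the last pictures show the plate released on the anvil, with the plunger about 23 mm from its centre on the plain half. I judged flatness and plunger lift by eye only, and the hand-in returned no verdict.

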